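# Unlock the tool safe with the yellow key

## Robot

A 6-joint arm with a two-finger parallel gripper is mounted at the origin on a cart in front of the work surface, level with it; the furniture and walls round the work are solid. World frame = base frame: x ahead of the robot, y to its left, z up, the work surface at z = 0. Lengths are in m, angles in rad, forces in N, time in s.
With the tool pointing down it reaches from about 0.25 to 0.725 m from the base axis. Payload 4 kg.
Tool frame: the origin (TCP) lies at the centre of the arm's flange, where the gripper is bolted on; the fingertips stand 173 mm ahead of it and the grasp point (between the pads) lies 155 mm ahead of it; z points along the fingers, y is the line along which they close (so a half turn about z gives the same grasp; the last joint's range is limited). The gripper opens to 85 mm and grips with 20 to 120 N. Pads are 22 mm wide; open, the fingers measure 114 mm over their backs; the gripper's body (76 mm by 85 mm) begins 54 mm behind the grasp point. The pads swing forward as they close: fully open they stand 13 mm farther back than shut.
Start: joints at [-1.131, 0.241, 0.005, 1.335, 0, 1.571], TCP at [0.213, -0.452, 0.405] pointing down, gripper open.
Joint ranges: [-2.72, 2.72], [-1.05, 1.87], [-1.09, 1.28], [-1.99, 2.15], [-1.42, 1.44], [-3.14, 3.14]. Speed limits (rad/s): [2.79, 2.79, 3.14, 3.14, 3.14, 3.14].

## Interface

Orientations are given as a unit quaternion [w, x, y, z].
In Python, from workcell import read_state, capture, close_job gives the robot as it stands.
- The arm moves only by the tool carry_out, never from a script. Its argument "motion" is a list of rows, each an object with "grip": the opening, from 0 (shut) to 1 (fully open); "delta_pos": the shift along the world's x, y, z in mm, a list of three; "yaw": the turn about the world's z in degrees. A call has 1 to 5 rows; each row shifts and turns the commanded pose from where the row before left it; what a row does not reach is not made up. A row lasts 1/12 s, in which the tool goes at most 41.7 mm and 7.16 degrees, less where a joint would pass 70% of its speed; a pose out of reach is approached as far as the arm can. A call with a gripper value outside its range is refused whole. The fingers move at their own pace and stop on an object; "force" is the grip in N (left out, the last holds). Time passes only in rows, so rows that do not move let the fingers close. It gives the time, the measured TCP pose, the force, the opening and the grip force at its end, in the units of the state.
- read_state(): the state, without advancing time (a new reading comes with each control period).
- capture(name): name is "side" or "top" or "wrist"; returns a dict with "image" (420x560x3 uint8, red, green, blue), "intrinsics" (3x3 intrinsics, pixels), "camera_from_world" (4x4, takes a point from world to camera coordinates). Camera axes: x right, y down, z forward; pixel columns grow to the right and rows downward; lengths in m; the calibration is good to about 2 mm. A picture is of the moment at which its call begins. There is no depth.
- close_job(): hands the job in; it is judged then, once.
The state is a dict: "clock": time; "joint_positions": joint angles; "dq": joint speeds; "joint_torque": joint torques, N m; "tool_pos": TCP position; "ee_rot": TCP orientation; "ft_force": force on the tool from outside, world axes, zero at the start; "wrist_torque": the same for the moment, N m; "gripper_width": opening from 0.0 (shut) to 1.0 (fully open); "grip_force": force on a finger pad.
Only numpy, scipy, OpenCV 4.12 (cv2) and the standard library are available. Lean on these libraries where they do the work, as an engineer would, in place of code of your own. Each camera call takes 0.05 s, during which the arm holds its last target. There are 200 camera calls.

## Task

Unlock the small blue tool safe: take the yellow-handled key out of the wooden stand, push it fully home into the lock on the safe's lid, until its steel collar sits flat on the yellow lock ring, and only then turn it clockwise (seen from above) by about 70 degrees, which draws the bolt. Leave the key in the lock, turned and fully home, let go of it, and leave the red-handled key standing in the stand.

Things in the scene. Friction and masses are not known exactly. Their poses are not given: they have to be found in the camera images.
- yellow_key: the key to use, loose, 80 g, upright in the stand. Origin: centre of the underside of its steel collar (48 mm across, 6 mm thick); z up. Yellow T-bar handle 56 mm long (y), 12 thick (x), 26 to 42 mm above the origin: pinch its 12 mm, 34 mm up; 12 mm shank below it. Steel bit 22 mm wide (y), 6 thick (x), 29 mm down from the origin (last 4 mm only 16 x 3), alike after half a turn
- red_key: the wrong key: same shape, origin and axes, but with a red handle and a 16 mm square bit that does not fit the lock; it stands in the other hole of the stand and is to be left there
- key_stand: fixed wooden block 70 x 150 x 40 mm (x, y, z), two through holes 30 mm across, 40 mm either side of its centre along its y; a key in each, which is which changes, the collar resting on the block's top, 40 mm above the bench. Origin: centre of its underside
- safe: fixed steel tool safe, blue with a grey lid, 156 x 186 x 80 mm (x, y, z), with the lock in the middle of the lid. Origin: centre of its underside; z up
- lock_mouth (a point): centre of the top of the yellow lock ring (58 mm outer, 40 mm inner diameter, 3 mm high), 83 mm above the bench, on the lock's axis; axes as the safe's. The collar of a key fully home rests on this ring, key origin at this point
- plug_face (a point): centre of the brass plug's face, 4.5 mm below lock_mouth; turns with the plug. In it a key slot 28 mm long (this point's y) and 11 mm wide (x), 36 mm deep, its mouth bevelled 4 mm all round. At the start the slot lies along the safe's y: the key goes in with its y along that, either way round
- lock_plug (a joint): turn of the brass plug, rad: 0 at the start (locked), growing clockwise seen from above, stop at 1.2. Stays where it is left; needs about 0.05 N m. The key has about 0.23 rad of play either way in the slot, so the plug lags the key by that much when turned
- lock_bolt (a joint): travel of the hidden bolt inside the safe, geared to the plug: 0 at the start (locked), 0.01 m drawn per rad of plug, 0.012 m when the plug is at its stop; the lock is open from 0.007 m on
There are look-alikes about, which are no part of the job. Leave any orange or pink look-alike of the red_key alone. Leave any purple look-alike of the safe alone.

How it is judged:
On the way:
1. the yellow key is fully home in the lock (collar within 4 mm of the ring, within 10 mm of its centre), the lock not yet turned (plug below 0.4 rad) (z of yellow_key in the frame of lock_mouth below 0.004 m and horizontal distance between yellow_key and lock_mouth below 0.01 m and value of joint lock_plug below 0.4 rad), for 0.1 s.
At the end, for the whole second after the job is handed in: The bolt is drawn by more than 7 mm (plug turned past about 0.7 rad); the yellow key stays in the lock at rest, its collar within 4 mm of the ring and 10 mm of its centre, upright within 10 degrees; the red key still stands in the stand, within 20 mm of its place and 15 degrees of upright (value of joint lock_bolt above 0.007 m and z of yellow_key in the frame of lock_mouth below 0.004 m and horizontal distance between yellow_key and lock_mouth below 0.01 m and angle between yellow_key's own z axis and vertical below 0.17 rad and linear speed of yellow_key below 0.02 m/s and angle between red_key's own z axis and vertical below 0.26 rad and distance of red_key from where it was at the start of the episode below 0.02 m); the robot touches nothing.
It fails at once if the red key is taken out of its hole or moved more than 20 mm (distance of red_key from where it was at the start of the episode above 0.02 m).
It also fails if it takes over 42 s, if anything falls off the work surface, if the arm or the gripper's body presses on something with over 40 N, if the wrist force passes 120 N, or if a joint passes its speed limit or range.

## Working session

There is one attempt and no reset: what is moved stays moved. The work goes in short steps, Python scripts to look and compute and a tool call to move; the robot and the scene stay as the last step left them, time stands still between calls to the robot, and variables do not carry over. Pictures are saved under pics/ and viewed, at most 10 in all, crops included, and the job is handed in when it is done.

Besides the shell and the picture viewer there is one more tool, called as a command line: name --argument value ..., lists and objects as JSON in quotes. carry_out: Moves the arm, as the interface text tells. Its arguments: {"type":"object","properties":{"motion":{"type":"array","items":{"type":"object","properties":{"grip":{"type":"number"},"delta_pos":{"type":"array","items":{"type":"number"}},"yaw":{"type":"number"}}}},"force":{"type":"number"}},"required":["motion"]}

```bash
mkdir -p pics
cat > h.py <<'E'
import numpy as np, cv2
from workcell import read_state, capture, close_job
def snap(cam,name):
    c=capture(cam); cv2.imwrite(f'pics/{name}.png',c['image'][:,:,::-1]); np.savez(f'pics/{name}.npz',**c); return c
def ray(c,u,v,z):
    T=c['camera_from_world'];R=T[:3,:3];o=-R.T@T[:3,3]
    d=R.T@np.linalg.inv(c['intrinsics'])@np.array([u,v,1.]); return o+d*(z-o[2])/d[2]
def proj(c,p):
    T=c['camera_from_world'];q=c['intrinsics']@(T[:3,:3]@np.array(p)+T[:3,3]); return q[:2]/q[2]
E
python3 - <<'E'
from h import *
a=snap('top','top0');b=snap('side','side0')
for c in(a,b):
    T=c['camera_from_world'];print(-T[:3,:3].T@T[:3,3],T[2,:3])
print(read_state())
cv2.imwrite('pics/both.png',cv2.resize(np.vstack([a['image'],b['image']])[:,:,::-1],(400,600)))
E
```

```text
[ 0.44866641 -0.13576806  1.24619485] [ 0.06517409 -0.02563981 -0.99754445]
[ 0.20170531 -1.10385006  0.52382581] [ 0.30661012  0.86641629 -0.39409776]
{'clock': 0.1, 'joint_positions': array([-1.13097967e+00,  2.41342114e-01,  3.87157924e-03,  1.33517450e+00,
        2.49507982e-05,  1.57084861e+00]), 'dq': array([-0.00023005, -0.0019761 ,  0.00308651,  0.00057022, -0.00144509,
       -0.00085081]), 'joint_torque': array([-5.32439990e-04, -3.73136401e+01,  2.53010738e+01,  1.09099812e-02,
       -4.71132364e-05,  2.67735807e-07]), 'tool_pos': array([ 0.21279234, -0.45220654,  0.40390425]), 'ee_rot': array([-9.04810021e-04,  9.75922739e-01,  2.18114539e-01, -1.89487516e-04]), 'ft_force': array([0.24810651, 0.49656368, 0.4902983 ]), 'wrist_torque': array([ 0.00622383,  0.00995433, -0.05768897]), 'grip_force': 0.0, 'gripper_width': 0.9971234899896514}
```

View pics/top0.png

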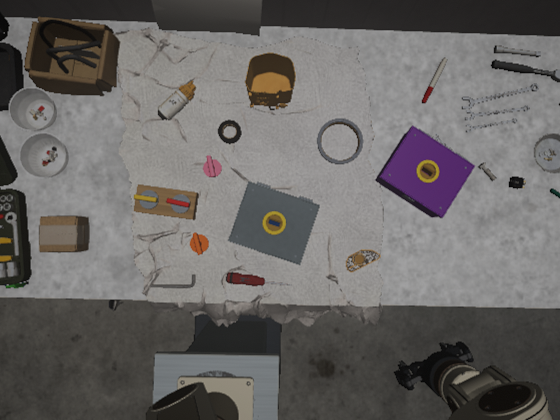

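View pics/side0.png

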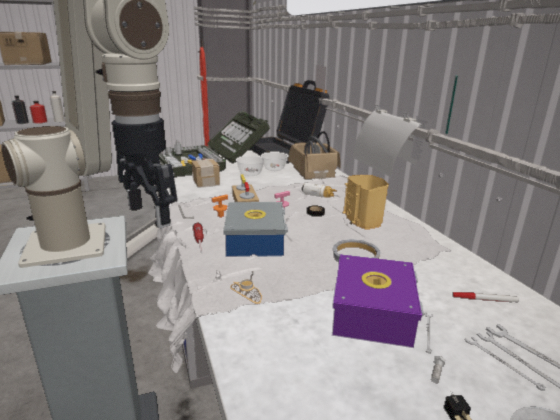

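The top view shows the stand at about (165,202), with the yellow key at (147,199) on its left and the red key at (178,204) on its right. The safe's lock ring is at (274,223). The purple safe at (427,171), and the orange and pink keys, are decoys.

Run:
```python
from h import *
c=dict(np.load('pics/top0.npz')); im=c['image']; hsv=cv2.cvtColor(im,cv2.COLOR_RGB2HSV)
def comp(lo,hi,box,name,z):
    x0,y0,x1,y1=box; m=np.zeros(im.shape[:2],np.uint8)
    m[y0:y1,x0:x1]=cv2.inRange(hsv,np.array(lo),np.array(hi))[y0:y1,x0:x1]
    n,l,s,cen=cv2.connectedComponentsWithStats(m); k=1+np.argmax(s[1:,4])
    cn=max(cv2.findContours((l==k).astype(np.uint8),0,1)[0],key=cv2.contourArea)
    w=np.array([ray(c,*p[0],z)[:2]*1000 for p in cn],np.float32)
    r=cv2.minAreaRect(w); P=cv2.boxPoints(r); e=max([P[1]-P[0],P[2]-P[1]],key=np.linalg.norm)
    print(name,'area',s[k,4],'rect c',np.round(r[0],1),'size',np.round(r[1],1),'long axis deg',np.degrees(np.arctan2(e[1],e[0]))%180,'circ',cv2.minEnclosingCircle(w), 'cen',ray(c,*cen[k],z)[:2]*1000)
comp((22,150,110),(34,255,255),(128,180,165,220),'yel',.082)
comp((0,150,60),(8,255,255),(160,190,200,220),'red',.082)
comp((22,150,110),(34,255,255),(255,205,295,242),'ring',.083)
comp((8,60,60),(20,190,255),(128,178,200,225),'stand',.04)
comp((85,20,40),(120,130,130),(222,175,325,270),'lid',.08)
cv2.imwrite('pics/crop.png',cv2.resize(np.hstack([im[172:232,125:205],im[193:253,234:314]])[:,:,::-1],None,fx=5,fy=5,interpolation=cv2.INTER_CUBIC))
print(ray(c,274,223,.083),ray(c,284,223,.083))
```

```text
yel area 88 rect c [540.8 176.4] size [52.5  9.4] long axis deg 82.64696 circ ((540.3558349609375, 176.41476440429688), 26.444929122924805) cen [540.79963825 176.43829676]
red area 94 rect c [532.3  96.8] size [54.7 10.6] long axis deg 78.378365 circ ((528.953857421875, 97.49516296386719), 27.340795516967773) cen [531.9001595   96.94521883]
ring area 214 rect c [ 489.7 -139.2] size [53.6 53.6] long axis deg 1.3477428 circ ((488.2870178222656, -138.53199768066406), 28.19747543334961) cen [ 488.64457041 -138.69750512]
stand area 996 rect c [536. 136.] size [150.5  68. ] long axis deg 83.657295 circ ((536.0575561523438, 135.73495483398438), 80.25971984863281) cen [535.15630394 133.89176463]
lid area 4045 rect c [ 491.1 -138.5] size [181.3 156.8] long axis deg 72.677734 circ ((489.9479064941406, -138.50430297851562), 116.26090240478516) cen [ 488.809863  -139.3961589]
[ 0.48722372 -0.13925609  0.083     ] [ 0.48781048 -0.16360697  0.083     ]
```

View pics/crop.png

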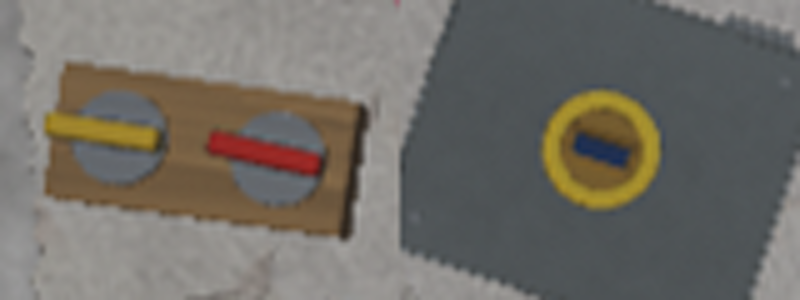

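The crop confirms the yellow key at the +y hole and the slot along the safe's long axis, at about 72.7°. I'll move above the yellow key, with the finger axis at −7.4°.

carry_out --motion '[{"delta_pos":[13,25,0],"yaw":2.3,"grip":1},{"delta_pos":[13,25,0],"yaw":2.3,"grip":1},{"delta_pos":[13,25,0],"yaw":2.3,"grip":1},{"delta_pos":[13,25,0],"yaw":2.3,"grip":1},{"delta_pos":[13,25,0],"yaw":2.3,"grip":1}]' --force 40

```text
clock: 0.52
tool_pos: [0.2781, -0.3262, 0.4042]
ee_rot: [-0.0, 0.949, 0.315, -0.0]
ft_force: [-0.1, 0.1, -0.2]
gripper_width: 1.0
grip_force: 0.0
```

carry_out --motion '[{"delta_pos":[13,25,0],"yaw":2.3,"grip":1},{"delta_pos":[13,25,0],"yaw":2.3,"grip":1},{"delta_pos":[13,25,0],"yaw":2.3,"grip":1},{"delta_pos":[13,25,0],"yaw":2.3,"grip":1},{"delta_pos":[13,25,0],"yaw":2.3,"grip":1}]'

```text
clock: 0.93
tool_pos: [0.3431, -0.201, 0.4044]
ee_rot: [-0.0, 0.912, 0.409, -0.0]
ft_force: [0.6, 0.0, 0.6]
gripper_width: 1.0
grip_force: 0.0
```

carry_out --motion '[{"delta_pos":[13,25,0],"yaw":2.3,"grip":1},{"delta_pos":[13,25,0],"yaw":2.3,"grip":1},{"delta_pos":[13,25,0],"yaw":2.3,"grip":1},{"delta_pos":[13,25,0],"yaw":2.3,"grip":1},{"delta_pos":[13,25,0],"yaw":2.3,"grip":1}]'

```text
clock: 1.35
tool_pos: [0.4081, -0.076, 0.4044]
ee_rot: [-0.0, 0.867, 0.499, -0.0]
ft_force: [0.0, 0.3, -0.2]
gripper_width: 1.001
grip_force: 0.0
```

carry_out --motion '[{"delta_pos":[13,25,0],"yaw":2.3,"grip":1},{"delta_pos":[13,25,0],"yaw":2.3,"grip":1},{"delta_pos":[13,25,0],"yaw":2.3,"grip":1},{"delta_pos":[13,25,0],"yaw":2.3,"grip":1},{"delta_pos":[13,25,0],"yaw":2.3,"grip":1}]'

```text
clock: 1.77
tool_pos: [0.4731, 0.049, 0.4043]
ee_rot: [-0.0, 0.812, 0.583, -0.0]
ft_force: [0.0, -0.2, 0.6]
gripper_width: 0.999
grip_force: 0.0
```

carry_out --motion '[{"delta_pos":[13,25,0],"yaw":2.3,"grip":1},{"delta_pos":[13,25,0],"yaw":2.3,"grip":1},{"delta_pos":[13,25,0],"yaw":2.3,"grip":1},{"delta_pos":[13,25,0],"yaw":2.3,"grip":1},{"delta_pos":[0,0,0],"yaw":0,"grip":1}]'

```text
clock: 2.18
tool_pos: [0.5264, 0.1513, 0.4035]
ee_rot: [-0.001, 0.762, 0.648, 0.001]
ft_force: [0.3, -0.3, -0.2]
gripper_width: 1.001
grip_force: 0.0
```

```bash
cat > w.py <<'E'
import sys
from h import *
c=snap('wrist',sys.argv[1]); s=read_state(); w,x,y,z=s['ee_rot']
print(s['tool_pos'],s['joint_positions'],'yaw y',np.degrees(np.arctan2(1-2*(x*x+z*z),2*(x*y-w*z))))
T=c['camera_from_world'];print(-T[:3,:3].T@T[:3,3],T[2,:3])
for p in ([.5405,.176,.082],[.4887,-.1386,.083]): print(proj(c,p))
E
python3 w.py w1
```

```text
[0.52546517 0.14963303 0.40345962] [2.77381821e-01 3.34289225e-01 1.29575816e-01 1.36759123e+00
 1.60074026e-04 2.01248008e+00] yaw y -9.413834634246694
[0.53914967 0.22450803 0.37273035] [-0.04721484 -0.28711987 -0.95673034]
[285.20933921 162.49241852]
[282.53927992 429.76532182]
```

View pics/w1.png

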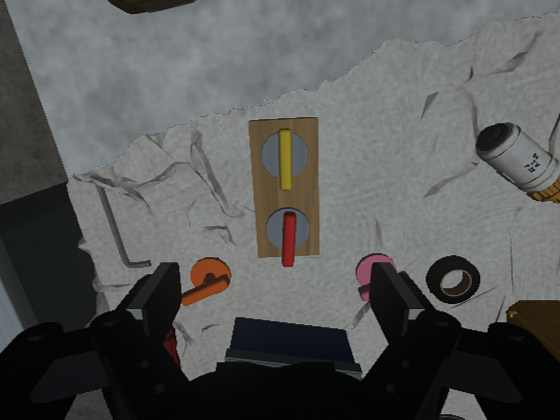

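The wrist view shows the yellow handle at (286,158) with the collar at (284,156), which matches the prediction of (285,162). I'll refine from this view.

Run:
```python
from h import *
c=dict(np.load('pics/w1.npz')); im=c['image']; hsv=cv2.cvtColor(im,cv2.COLOR_RGB2HSV)
def f(m,z,box,n):
    x0,y0,x1,y1=box; k=np.zeros_like(m);k[y0:y1,x0:x1]=m[y0:y1,x0:x1]
    cn=max(cv2.findContours(k,0,1)[0],key=cv2.contourArea)
    w=np.array([ray(c,*p[0],z)[:2]*1000 for p in cn],np.float32)
    r=cv2.minAreaRect(w);P=cv2.boxPoints(r); e=max([P[1]-P[0],P[2]-P[1]],key=np.linalg.norm)
    print(n,r[0],r[1],np.degrees(np.arctan2(e[1],e[0]))%180,cv2.minEnclosingCircle(w))
f(cv2.inRange(hsv,(22,150,110),(34,255,255)),.082,(240,110,330,210),'yel')
f(cv2.inRange(hsv,(8,60,60),(21,255,255)),.04,(240,110,330,265),'stand')
col=cv2.inRange(hsv,(0,0,60),(180,60,190))|cv2.inRange(hsv,(22,150,110),(34,255,255))
f(col,.046,(256,127,312,196),'collar+handle')
print(hsv[155,268],hsv[155,254])
```

```text
yel (541.0836791992188, 177.49606323242188) (52.72699737548828, 8.984027862548828) 82.64439 ((541.1035766601562, 177.49349975585938), 26.58407974243164)
stand (536.1116333007812, 138.10581970214844) (150.1588134765625, 69.32743072509766) 83.2013 ((536.1465454101562, 137.9120635986328), 81.82193756103516)
collar+handle (526.2510375976562, 179.38333129882812) (44.41759490966797, 17.892017364501953) 82.39141 ((533.6197509765625, 178.39901733398438), 22.25320053100586)
[105  36  99] [ 18 110 100]
```

carry_out --motion '[{"delta_pos":[8,14,-15],"yaw":1.1,"grip":1},{"delta_pos":[7.5,13.3,-30],"yaw":1,"grip":1},{"delta_pos":[0,0,-30],"yaw":0,"grip":1},{"delta_pos":[0,0,-30],"yaw":0,"grip":1},{"delta_pos":[0,0,0],"yaw":0,"grip":1}]'

```text
clock: 2.65
tool_pos: [0.5374, 0.1734, 0.293]
ee_rot: [-0.003, 0.752, 0.659, -0.006]
ft_force: [-1.8, -0.8, -0.8]
gripper_width: 0.996
grip_force: 0.0
```

carry_out --motion '[{"delta_pos":[0,0,-20],"yaw":0,"grip":1},{"delta_pos":[0,0,-20],"yaw":0,"grip":1},{"delta_pos":[0,0,-20],"yaw":0,"grip":1},{"delta_pos":[0,0,-9.5],"yaw":0,"grip":1},{"delta_pos":[0,0,0],"yaw":0,"grip":1}]'

```text
clock: 3.07
tool_pos: [0.5395, 0.174, 0.229]
ee_rot: [-0.001, 0.752, 0.659, -0.002]
ft_force: [-1.5, -0.3, -0.5]
gripper_width: 1.001
grip_force: 0.0
```

carry_out --motion '[{"delta_pos":[0,0,0],"yaw":0,"grip":0.5},{"delta_pos":[0,0,0],"yaw":0,"grip":0.4},{"delta_pos":[0,0,0],"yaw":0,"grip":0.3},{"delta_pos":[0,0,0],"yaw":0,"grip":0.3},{"delta_pos":[0,0,0],"yaw":0,"grip":0.3}]'

```text
clock: 3.48
tool_pos: [0.5407, 0.175, 0.2312]
ee_rot: [0.0, 0.752, 0.659, 0.001]
ft_force: [0.4, 0.1, 0.1]
gripper_width: 0.309
grip_force: 0.0
```

```bash
python3 w.py w2
```

```text
[0.54056856 0.17497051 0.23092226] [ 3.13035179e-01  5.03047530e-01 -8.49955780e-02  9.81595691e-01
  5.00480406e-06  2.01470717e+00] yaw y -7.49863796155945
[0.55117751 0.24845546 0.20040068] [-0.03666084 -0.28953641 -0.95646466]
[271.88887808 290.7914901 ]
[258.6218719  691.03426737]
```

View pics/w2.png

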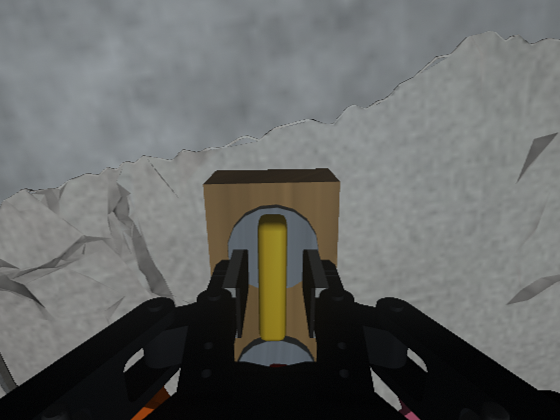

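The handle sits at columns 259–287, centred between the pads. I'll nudge slightly and close.

carry_out --motion '[{"delta_pos":[0,2,-2],"yaw":0,"grip":0.3},{"delta_pos":[0,0,0],"yaw":0,"grip":0.2},{"delta_pos":[0,0,0],"yaw":0,"grip":0.0},{"delta_pos":[0,0,0],"yaw":0,"grip":0.0},{"delta_pos":[0,0,0],"yaw":0,"grip":0.0}]' --force 60

```text
clock: 3.95
tool_pos: [0.5403, 0.177, 0.2281]
ee_rot: [-0.0, 0.752, 0.659, -0.0]
ft_force: [-1.0, 0.5, 0.7]
gripper_width: 0.127
grip_force: 58.7
```

carry_out --motion '[{"delta_pos":[0,0,0],"yaw":0,"grip":0},{"delta_pos":[0,0,0],"yaw":0,"grip":0},{"delta_pos":[0,0,5],"yaw":0,"grip":0.0},{"delta_pos":[0,0,10],"yaw":0,"grip":0.0},{"delta_pos":[0,0,15],"yaw":0,"grip":0.0}]'

```text
clock: 4.37
tool_pos: [0.5398, 0.1766, 0.2577]
ee_rot: [-0.001, 0.752, 0.659, -0.001]
ft_force: [-0.0, -0.5, -1.6]
gripper_width: 0.129
grip_force: 58.4
```

carry_out --motion '[{"delta_pos":[0,0,20],"yaw":0,"grip":0},{"delta_pos":[0,0,20],"yaw":0,"grip":0},{"delta_pos":[0,0,20],"yaw":0,"grip":0.0},{"delta_pos":[0,0,20],"yaw":0,"grip":0.0},{"delta_pos":[0,0,0],"yaw":0,"grip":0.0}]'

```text
clock: 4.78
tool_pos: [0.5417, 0.1772, 0.3438]
ee_rot: [0.002, 0.752, 0.659, 0.004]
ft_force: [1.7, 0.2, -0.5]
gripper_width: 0.127
grip_force: 58.5
```

```bash
python3 w.py w3; python3 -c "
from h import *
snap('side','s3');im=cv2.imread('pics/s3.png');w=cv2.imread('pics/w3.png')
a=cv2.resize(im[130:250,160:320],(560,420));cv2.imwrite('pics/c3.png',cv2.resize(np.hstack([w,a]),(800,300)))"
```

```text
[0.54125711 0.17705483 0.34153552] [ 3.16181635e-01  4.07491822e-01  7.39633884e-02  1.23065575e+00
 -1.55254529e-04  2.01807401e+00] yaw y -7.511749444615882
[0.55238663 0.25071974 0.31324026] [-0.02973418 -0.2874352  -0.95733844]
[269.72621655 213.10474186]
[261.37263221 506.2401698 ]
```

View pics/c3.png

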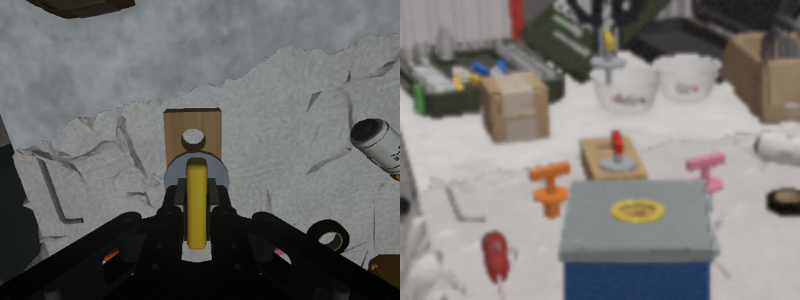

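The wrist view shows the yellow key gripped and lifted out of its hole. The side view shows it upright at about (607,60), with the red key still in place at (616,150). Now I'll move above the lock.

carry_out --motion '[{"delta_pos":[-3.5,-21,0],"yaw":-0.65,"grip":0},{"delta_pos":[-3.5,-21,0],"yaw":-0.65,"grip":0},{"delta_pos":[-3.5,-21,0],"yaw":-0.65,"grip":0},{"delta_pos":[-3.5,-21,0],"yaw":-0.65,"grip":0},{"delta_pos":[-3.5,-21,0],"yaw":-0.65,"grip":0}]'

```text
clock: 5.3
tool_pos: [0.522, 0.0709, 0.3365]
ee_rot: [-0.001, 0.77, 0.638, -0.001]
ft_force: [-0.2, 0.5, -1.1]
gripper_width: 0.132
grip_force: 58.5
```

carry_out --motion '[{"delta_pos":[-3.5,-21,0],"yaw":-0.65,"grip":0},{"delta_pos":[-3.5,-21,0],"yaw":-0.65,"grip":0},{"delta_pos":[-3.5,-21,0],"yaw":-0.65,"grip":0},{"delta_pos":[-3.5,-21,0],"yaw":-0.65,"grip":0},{"delta_pos":[-3.5,-21,0],"yaw":-0.65,"grip":0}]'

```text
clock: 5.72
tool_pos: [0.5044, -0.0341, 0.3366]
ee_rot: [-0.001, 0.788, 0.615, -0.001]
ft_force: [0.4, -0.3, -1.2]
gripper_width: 0.132
grip_force: 58.5
```

carry_out --motion '[{"delta_pos":[-3.5,-21,0],"yaw":-0.65,"grip":0},{"delta_pos":[-3.5,-21,0],"yaw":-0.65,"grip":0},{"delta_pos":[-3.5,-21,0],"yaw":-0.65,"grip":0},{"delta_pos":[-3.5,-21,0],"yaw":-0.65,"grip":0},{"delta_pos":[-3.5,-21,0],"yaw":-0.65,"grip":0}]'

```text
clock: 6.13
tool_pos: [0.487, -0.139, 0.3366]
ee_rot: [-0.001, 0.805, 0.593, -0.001]
ft_force: [-0.3, 0.3, -0.5]
gripper_width: 0.129
grip_force: 58.5
```

carry_out --motion '[{"delta_pos":[0,0,0],"yaw":0,"grip":0},{"delta_pos":[0,0,0],"yaw":0,"grip":0},{"delta_pos":[0,0,0],"yaw":0,"grip":0}]'

```text
clock: 6.38
tool_pos: [0.4875, -0.1379, 0.3371]
ee_rot: [-0.001, 0.805, 0.593, -0.001]
ft_force: [-0.9, -1.2, -1.3]
gripper_width: 0.129
grip_force: 58.5
```

```bash
python3 w.py w4; python3 -c "
from h import *
c=snap('side','s4');im=cv2.imread('pics/s4.png');w=cv2.imread('pics/w4.png')
for p in([.489,-.1386,.083],[.489,-.1386,.1525],[.489,-.1386,.1235],[.489,-.1386,.1865]):print((proj(c,p)-[195,150])*[560/120,420/90])
a=cv2.resize(im[150:240,195:315],(560,420));cv2.imwrite('pics/c4.png',cv2.resize(np.hstack([w,a]),(800,300)))"
```

```text
[ 0.48766581 -0.13754855  0.33740062] [-2.74989479e-01  2.94151366e-01 -1.02720692e-01  1.17564777e+00
  2.97005863e-04  1.59628827e+00] yaw y -17.216319623387616
[ 0.51026891 -0.06713757  0.30632209] [-0.08885819 -0.27838673 -0.95634986]
[ 179.00796498 -458.05279074]
[276.55726649 214.04746903]
[278.28964831 295.79925488]
[277.31912652 182.15221135]
[277.73006534 230.27269901]
[276.82602287 124.41031093]
```

View pics/c4.png

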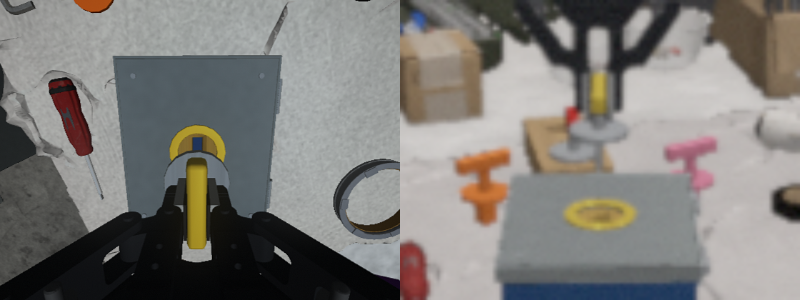

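The wrist view shows the ring arc at about (197,140), centred on the handle's column. In the side view the ring is at (600,213), where I predicted it, and the key hangs above it. I'll fit the ring in the wrist view.

Run:
```python
from h import *
from scipy.optimize import least_squares
c=dict(np.load('pics/w4.npz')); hsv=cv2.cvtColor(c['image'],cv2.COLOR_RGB2HSV)
m=cv2.inRange(hsv,(22,120,100),(34,255,255)); m[:150]=0; m[215:]=0
pts=[]
for u in range(225,330):
    v=np.where(m[:,u])[0]
    if len(v): pts.append(ray(c,u,v[0]-.5,.083)[:2]*1000)
pts=np.array(pts);print(len(pts))
f=lambda q:np.hypot(*(pts-q[:2]).T)-29
r=least_squares(f,[489,-138],loss='soft_l1');print(r.x,np.abs(r.fun).mean())
lid=cv2.inRange(hsv,(85,20,40),(125,140,140))
cn=max(cv2.findContours(lid,0,1)[0],key=cv2.contourArea)[:,0]
for side in(0,1):
    e=[]
    for v in range(100,260,4):
        x=cn[cn[:,1]==v][:,0]
        if len(x): e.append(ray(c,x.min() if side==0 else x.max(),v,.08)[:2])
    vx,vy,_,_=cv2.fitLine(np.array(e,np.float32),cv2.DIST_HUBER,0,.01,.01).ravel();print('edge deg',np.degrees(np.arctan2(vy,vx))%180)
h=cv2.inRange(hsv,(22,120,100),(34,255,255));h[:225]=0
cn=max(cv2.findContours(h,0,1)[0],key=cv2.contourArea)
w=np.array([ray(c,*p[0],.1915)[:2]*1000 for p in cn],np.float32);q=cv2.minAreaRect(w);print('handle',q,read_state()['tool_pos'])
```

```text
79
[ 488.38396782 -138.46674909] 0.21646751944859763
edge deg 72.90266
edge deg 71.12324
handle ((488.7212829589844, -136.1628875732422), (53.43675231933594, 10.668952941894531), 72.77330017089844) [ 0.48779503 -0.13735187  0.33759894]
```

carry_out --motion '[{"delta_pos":[0.2,-1.8,-8],"yaw":0,"grip":0},{"delta_pos":[0,0,-10],"yaw":0,"grip":0},{"delta_pos":[0,0,-10],"yaw":0,"grip":0},{"delta_pos":[0,0,-5],"yaw":0,"grip":0},{"delta_pos":[0,0,0],"yaw":0,"grip":0}]'

```text
clock: 6.9
tool_pos: [0.4873, -0.1395, 0.3029]
ee_rot: [-0.002, 0.805, 0.593, -0.001]
ft_force: [0.9, -0.3, -1.1]
gripper_width: 0.13
grip_force: 58.5
```

carry_out --motion '[{"delta_pos":[0,0,-3],"yaw":0,"grip":0},{"delta_pos":[0,0,-3],"yaw":0,"grip":0},{"delta_pos":[0,0,-3],"yaw":0,"grip":0},{"delta_pos":[0,0,-3],"yaw":0,"grip":0},{"delta_pos":[0,0,0],"yaw":0,"grip":0}]'

```text
clock: 7.32
tool_pos: [0.4879, -0.1399, 0.2927]
ee_rot: [-0.0, 0.805, 0.593, -0.0]
ft_force: [-1.0, 0.3, -1.4]
gripper_width: 0.13
grip_force: 58.5
```

No contact, and the tip is entering the slot. I'll keep going.

carry_out --motion '[{"delta_pos":[0,0.7,-3],"yaw":0,"grip":0},{"delta_pos":[0,0,-3],"yaw":0,"grip":0},{"delta_pos":[0,0,-3],"yaw":0,"grip":0},{"delta_pos":[0,0,0],"yaw":0,"grip":0}]'

```text
clock: 7.65
tool_pos: [0.4878, -0.1391, 0.2835]
ee_rot: [-0.0, 0.805, 0.593, -0.0]
ft_force: [0.1, -0.8, -0.6]
gripper_width: 0.127
grip_force: 58.5
```

carry_out --motion '[{"delta_pos":[0,0,-3],"yaw":0,"grip":0},{"delta_pos":[0,0,-3],"yaw":0,"grip":0},{"delta_pos":[0,0,-2],"yaw":0,"grip":0},{"delta_pos":[0,0,0],"yaw":0,"grip":0}]'

```text
clock: 7.98
tool_pos: [0.4879, -0.1392, 0.2756]
ee_rot: [-0.0, 0.805, 0.593, -0.0]
ft_force: [0.1, -0.1, -1.2]
gripper_width: 0.128
grip_force: 58.5
```

carry_out --motion '[{"delta_pos":[0,0,-1.5],"yaw":0,"grip":0},{"delta_pos":[0,0,-1.5],"yaw":0,"grip":0},{"delta_pos":[0,0,-1],"yaw":0,"grip":0},{"delta_pos":[0,0,0],"yaw":0,"grip":0}]'

```text
clock: 8.32
tool_pos: [0.488, -0.1392, 0.272]
ee_rot: [-0.0, 0.805, 0.593, -0.0]
ft_force: [-0.2, -0.1, -0.6]
gripper_width: 0.13
grip_force: 58.5
```

carry_out --motion '[{"delta_pos":[0,0,-1],"yaw":0,"grip":0},{"delta_pos":[0,0,0],"yaw":0,"grip":0},{"delta_pos":[0,0,0],"yaw":0,"grip":0}]'

```text
clock: 8.57
tool_pos: [0.4881, -0.1392, 0.2712]
ee_rot: [0.0, 0.805, 0.593, 0.0]
ft_force: [0.7, -0.2, -0.7]
gripper_width: 0.129
grip_force: 58.5
```

carry_out --motion '[{"delta_pos":[0,0,-1],"yaw":0,"grip":0},{"delta_pos":[0,0,0],"yaw":0,"grip":0},{"delta_pos":[0,0,0],"yaw":0,"grip":0}]'

```text
clock: 8.82
tool_pos: [0.4881, -0.1392, 0.2711]
ee_rot: [0.0, 0.805, 0.593, 0.0]
ft_force: [-2.2, 0.3, 6.5]
gripper_width: 0.131
grip_force: 59.3
```

carry_out --motion '[{"delta_pos":[0,0,-0.7],"yaw":0,"grip":0},{"delta_pos":[0,0,0],"yaw":0,"grip":0},{"delta_pos":[0,0,0],"yaw":0,"grip":0}]'

```text
clock: 9.07
tool_pos: [0.488, -0.1392, 0.2711]
ee_rot: [0.0, 0.805, 0.593, 0.0]
ft_force: [-3.1, 1.5, 9.5]
gripper_width: 0.131
grip_force: 60.1
```

It seated at TCP z = 0.271, exactly the home height, with a firm contact of about 10 N. Now I'll turn it clockwise.

carry_out --motion '[{"delta_pos":[0,0,0.3],"yaw":-4.5,"grip":0},{"delta_pos":[0,0,0],"yaw":-4.5,"grip":0},{"delta_pos":[0,0,0],"yaw":-4.5,"grip":0},{"delta_pos":[0,0,0],"yaw":-4.5,"grip":0}]'

```text
clock: 9.4
tool_pos: [0.4879, -0.1389, 0.271]
ee_rot: [-0.0, 0.889, 0.458, 0.0]
ft_force: [-3.0, 1.9, 9.5]
gripper_width: 0.132
grip_force: 59.9
```

carry_out --motion '[{"delta_pos":[0,0,0],"yaw":-4.5,"grip":0},{"delta_pos":[0,0,0],"yaw":-4.5,"grip":0},{"delta_pos":[0,0,0],"yaw":-4.5,"grip":0},{"delta_pos":[0,0,0],"yaw":-4.5,"grip":0}]'

```text
clock: 9.73
tool_pos: [0.4876, -0.1385, 0.2711]
ee_rot: [-0.001, 0.949, 0.314, 0.0]
ft_force: [-5.5, 3.7, 10.7]
gripper_width: 0.126
grip_force: 60.1
```

carry_out --motion '[{"delta_pos":[0,0,0],"yaw":-4.5,"grip":0},{"delta_pos":[0,0,0],"yaw":-4.5,"grip":0},{"delta_pos":[0,0,0],"yaw":-4.5,"grip":0},{"delta_pos":[0,0,0],"yaw":-4.5,"grip":0}]'

```text
clock: 10.07
tool_pos: [0.4875, -0.1383, 0.2711]
ee_rot: [-0.001, 0.987, 0.162, 0.0]
ft_force: [-4.7, 4.2, 11.4]
gripper_width: 0.129
grip_force: 60.2
```

carry_out --motion '[{"delta_pos":[0,0,0],"yaw":-4.5,"grip":0},{"delta_pos":[0,0,0],"yaw":-4.5,"grip":0},{"delta_pos":[0,0,0],"yaw":-4.5,"grip":0},{"delta_pos":[0,0,0],"yaw":-4.5,"grip":0},{"delta_pos":[0,0,0],"yaw":0,"grip":0}]'

```text
clock: 10.48
tool_pos: [0.4877, -0.1382, 0.2711]
ee_rot: [-0.001, 1.0, 0.006, 0.0]
ft_force: [-3.7, 4.5, 10.5]
gripper_width: 0.129
grip_force: 60.2
```

```bash
python3 w.py w5; python3 -c "
from h import *
s=read_state();print(s['wrist_torque'],s['ft_force'])"
```

```text
[ 0.48766041 -0.13822719  0.27110965] [-2.76900044e-01  3.53901054e-01 -2.05181555e-01  1.01229812e+00
  2.70901867e-03  2.85122178e+00] yaw y -89.22820643794338
[ 0.56304195 -0.13788356  0.24024537] [-2.92633742e-01 -3.11592015e-04 -9.56224553e-01]
[-366.90985634  147.45455676]
[275.69261223 252.70285953]
[ 1.05516943  0.98542409 -0.03636099] [-5.27408786  4.84742894 11.08678696]
```

View pics/w5.png

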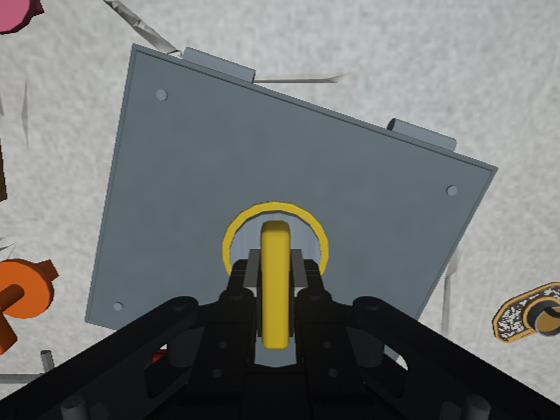

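The key is turned 72°, and the collar sits flat and concentric in the ring, centred at about (275,250). Now I'll release it and retreat straight up.

carry_out --motion '[{"delta_pos":[0.3,0,1],"yaw":0,"grip":0},{"delta_pos":[0,0,0],"yaw":0,"grip":0.25},{"delta_pos":[0,0,0],"yaw":0,"grip":0.5},{"delta_pos":[0,0,0],"yaw":0,"grip":0.5},{"delta_pos":[0,0,0],"yaw":0,"grip":0.5}]'

```text
clock: 10.95
tool_pos: [0.4886, -0.1395, 0.2707]
ee_rot: [0.0, 1.0, 0.006, 0.0]
ft_force: [0.6, -0.8, -0.4]
gripper_width: 0.499
grip_force: 0.0
```

carry_out --motion '[{"delta_pos":[0,0,10],"yaw":0,"grip":0.5},{"delta_pos":[0,0,20],"yaw":0,"grip":0.5},{"delta_pos":[0,0,30],"yaw":0,"grip":0.5},{"delta_pos":[0,0,30],"yaw":0,"grip":0.5},{"delta_pos":[0,0,30],"yaw":0,"grip":0.5}]'

```text
clock: 11.37
tool_pos: [0.4881, -0.1393, 0.3926]
ee_rot: [0.0, 1.0, 0.006, -0.0]
ft_force: [0.7, -0.6, -0.2]
gripper_width: 0.5
grip_force: 0.0
```

carry_out --motion '[{"delta_pos":[-30,0,0],"yaw":0,"grip":0.5},{"delta_pos":[-30,0,0],"yaw":0,"grip":0.5},{"delta_pos":[0,0,0],"yaw":0,"grip":0.5},{"delta_pos":[0,0,0],"yaw":0,"grip":0.5}]'

```text
clock: 11.7
tool_pos: [0.4272, -0.1392, 0.3918]
ee_rot: [0.0, 1.0, 0.006, 0.001]
ft_force: [0.0, 0.2, -0.6]
gripper_width: 0.504
grip_force: 0.0
```

```bash
python3 w.py w6; python3 -c "
from h import *
c=snap('side','s6');w=cv2.imread('pics/w6.png');im=cv2.imread('pics/s6.png')
a=cv2.resize(im[150:240,195:315],(560,420));cv2.imwrite('pics/c6.png',cv2.resize(np.hstack([w,a]),(800,300)))
c=dict(np.load('pics/w6.npz'))
m=cv2.inRange(cv2.cvtColor(c['image'],cv2.COLOR_RGB2HSV),(22,120,100),(34,255,255))
for k in cv2.findContours(m,0,1)[0]:
  if cv2.contourArea(k)>300:
    for z in(.125,.083):
      r=cv2.minAreaRect(np.array([ray(c,*p[0],z)[:2]*1000 for p in k],np.float32));print(z,r)
"
```

```text
[ 0.42825776 -0.13937065  0.39171874] [-3.14630183e-01  1.48261652e-01 -1.44692170e-01  1.27585291e+00
  1.26831858e-05  2.81443174e+00] yaw y -89.28207513833416
[ 0.50262038 -0.13899427  0.36097161] [-0.29182219 -0.00349831 -0.95646619]
[-123.95384269   51.92649134]
[274.31126707 124.48690185]
0.125 ((490.23846435546875, -122.97419738769531), (45.481475830078125, 17.536327362060547), 1.1015397310256958)
0.083 ((488.0346374511719, -120.1228256225586), (53.576602935791016, 20.657567977905273), 1.1015416383743286)
0.125 ((489.79254150390625, -147.38204956054688), (53.97262954711914, 29.07977867126465), 1.6875659227371216)
0.083 ((487.5093078613281, -148.8749542236328), (63.579071044921875, 34.255619049072266), 1.6875925064086914)
```

View pics/c6.png

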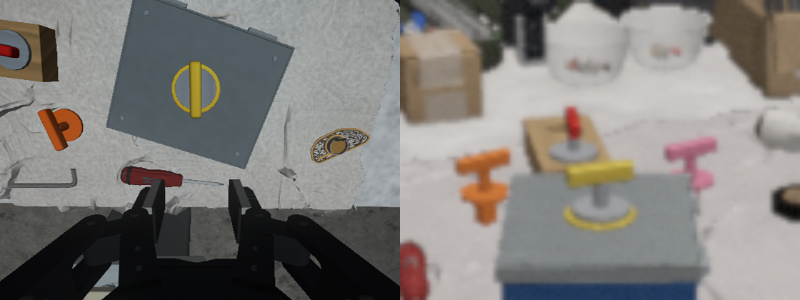

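The wrist view shows the handle at (196,90), lying along about 1°, so it is turned about 72° from the start. The collar is centred in the ring, and the side view shows it flat and upright. The red key is still in the stand, so I'll hand it in.

```bash
python3 -c "
from h import *
print(close_job())"
```

```text
the job is handed in; nothing more can be done
None
```

The job is handed in: the yellow key is fully home in the safe's lock, turned about 72° clockwise and released, and the red key still stands in the stand; no verdict came back, and I couldn't see the bolt itself.

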